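# Close the contact grill and hold it tilted at the drain mark

### The job

The contact grill has to drain into the drip pan behind it. First close it: bring its raised lid fully down, without slamming it, until the two shells meet edge to edge; then lift the closed grill by the lower shell's own handle (the right one of the two black bars) until the pointer on its left side meets the index clip on the quadrant scale, and finish while still holding it there with the gripper, the lid still shut. Leave the index clip where it is set and do not disturb the mill, mug, spice jar or lemon.

Things in the scene. Friction and masses are not known exactly. Their poses are not given: they have to be found in the camera images.
- grill_base: Grey stand of the grill, fixed, 190 x 236 x 17 mm, steel drip pan behind. Origin: centre of its underside; x from the handles (front, towards the robot) to the hinge (rear), y to the grill's left, z up. Hinge line 80 mm along +x, 65 mm up. A 3 mm thick quadrant strip stands at its left side, 120 mm to +y, up to about 170 mm high.
- hinge (a point): Middle of the hinge line, which runs along the stand's y axis, 65 mm above the worktop. The lower shell, the lid and the index clip all turn about this line; its orientation is that of the stand.
- grill (a joint): Tilt of the lower shell (which carries the lid) about the hinge, rad: 0 = resting level on the stand (start), grows as the front is lifted, stop at 0.95. Free-moving: it falls back when let go; shell 160 x 200 x 33 mm, about 0.45 kg, plus lid 0.30 kg (up to about 4 N at the bar).
- lid (a joint): Angle of the lid relative to the lower shell, rad: 0 = shut, rims edge to edge; larger = more open (starts 0.7 to 1.1). Stiff hinge (0.45 N m): the lid stays at any angle and must be brought all the way down. The lid is a shell of 160 x 200 x 33 mm.
- lid_bar (a point): Middle of the lid's handle, a round black bar 12 mm thick, 80 mm long, parallel to the hinge, on the left half of the front (55 mm left of the middle). It stands 50 mm out from the lid's front wall, only its two end arms between; with the lid shut 215 mm in front of the hinge line and 12 mm above the rims' plane (which holds the hinge line). Turns with the lid.
- grill_bar (a point): Middle of the lower shell's handle, a like bar (12 mm thick, 80 mm long) on the right half of the front (55 mm right of the middle); at rest 215 mm in front of the hinge line, 12 mm below the rims' plane, 53 mm above the worktop; 50 mm out from the shell's front wall. The shut lid reaches 47 mm above this bar. Turns with the lower shell.
- pointer_tip (a point): Tip of the thin black pointer on the left side of the lower shell, 145 mm from the hinge line; it moves along the quadrant with joint grill.
- index (a joint): Angle at which the index clip is set on the quadrant, rad, on the same scale as joint grill: the pointer meets the clip when joint grill equals this. Set between 0.35 and 0.65; stiff, to be left alone.
- index_tip (a point): Point on the index clip (a small black block with a steel thumb screw, riding on the rim of the quadrant strip) where the pointer tip comes to lie when the grill is at the mark; 145 mm from the hinge line.
- mill: Wooden pepper mill, 58 mm across and 160 mm high, standing to the right; origin at the centre of its underside. Bystander.
- mug: Pale mug with a handle, 86 x 122 x 90 mm, standing front right; origin at its underside. Bystander.
- spice_jar: Spice jar with a dark cap, 41 mm across and 105 mm high, front left; origin at the centre of its underside. Bystander.
- lemon: Lemon, 71 x 53 x 51 mm, lying front left; origin at its underside. Bystander.

How it is judged:
By the outcome, as a careful person would: the job done as asked, in the order asked, and still so for the second after the job is handed in, while the arm keeps its last pose, push and grip.
It also fails if it takes over 45 s, if anything falls off the work surface, if the arm or the gripper's body presses on something with over 40 N, if the wrist force passes 120 N, or if a joint passes its speed limit or range.

### The arm

A 6-joint arm with a two-finger parallel gripper is mounted at the origin on a cart in front of the work surface, level with it; the furniture and walls round the work are solid. World frame = base frame: x ahead of the robot, y to its left, z up, the work surface at z = 0. Lengths are in mm, angles in rad, forces in N, time in s.
With the tool pointing down it reaches from about 300 to 775 mm from the base axis. Payload 14.6 kg.
Tool frame: the origin (TCP) lies midway between the tips of the shut fingers; the grasp point (between the pads) lies behind it (manip.grip_depth is the z of the grasp point in the tool frame, in mm); z points along the fingers, y is the line along which they close (so a half turn about z gives the same grasp; the last joint's range is limited). The gripper opens to 94 mm and grips with 3 to 60 N. Pads are 16 mm wide; open, the fingers measure 119 mm over their backs; the gripper's body (75 mm by 177 mm) begins 78 mm behind the grasp point.
Start: joints at [1.076, 0.3, 1.521, -0, 1.321, -0.067], TCP at [228.175, 500.425, 205.446] pointing down, gripper open.
Joint ranges: [-3.03, 3.03], [-0.79, 2.21], [0.23, 2.52], [-1.04, 4.18], [0, 3.07], [-2.55, 2.55]. Speed limits (rad/s): [2.22, 2.22, 2.57, 3.14, 3.14, 3.14].

### API

Orientations are given as [roll, pitch, yaw] about the fixed x, y, z axes, in that order (R = Rz(yaw) Ry(pitch) Rx(roll)).
In Python, from cell import manip, viewer, probe_bus, sign_off gives the robot as it stands (manip), with the cameras (viewer), the readings (probe_bus) and the job as plain functions.
- The arm moves only by the shell command python3 nudge.py [OPENING] [FORCE], which reads ROWS from standard input. ROWS is a JSON list of rows, 1 to 5 of them, each an object with the fields x, y, z (the shift in fractions of the full range, 1 being 500 mm), drx, dry, drz (a rotation vector in fractions of the full range, 1 being pi rad); a field left out counts as zero; each row is the pose to reach, as a shift and turn from the pose commanded when the command began, along the tool's axes at that moment; what a row does not reach only later rows make up. A row lasts 1/10 s, in which the tool goes at most 50 mm and 0.15 rad, less where a joint would pass 70% of its speed; a pose out of reach is approached as far as the arm can. OPENING is the finger opening in mm, set as the command begins (- or left out keeps the last). The fingers move at their own pace and stop on an object; FORCE is the grip in N (left out, the last holds). Time passes only in rows, so rows that do not move let the fingers close. It prints the time, the measured TCP pose, the force, the opening and the grip force at its end. No shift or turn number may pass 1 either way. Input that does not fit is refused with a message, and nothing moves.
- probe_bus.read_state(): the state, without advancing time (a new reading comes with each control period).
- viewer.camera(name): name is "scene" or "side" or "wrist"; returns (picture, depth): 400x640x3 uint8, red, green, blue; 400x640 float32, mm along the optical axis (not along the pixel's ray), 0 where there is no reading.
- viewer.camera_info(name): a dict with "K" (3x3 intrinsics, pixels), "dist" ([k1, k2, p1, p2, k3] as OpenCV has them; the pictures are not rectified), "rvec" (rotation vector, rad) and "tvec" (3), from world to camera coordinates, as OpenCV has them; the wrist camera has in their place "mount" (4x4, takes a point from camera to tool coordinates, whose origin is the TCP and whose axes are the flange's). Camera axes: x right, y down, z forward; pixel columns grow to the right and rows downward; lengths in mm; the calibration is good to about 2 mm. A picture is of the moment at which its call begins: read the wrist's pose just before it. camera_info takes no time and is no camera call.
- sign_off(): hands the job in; it is judged then, once.
The state is a dict: "clock": time; "joints": joint angles; "qd": joint speeds; "effort": joint torques, N m; "eef_pos": TCP position; "eef_rot": TCP orientation; "wrist_force": force on the tool from outside, world axes, zero at the start; "moment": the same for the moment, N m; "finger_gap": finger opening in mm; "finger_force": force on a finger pad.
Only numpy, scipy, OpenCV 4.12 (cv2) and the standard library are available. Lean on these libraries where they do the work, as an engineer would, in place of code of your own. Each camera call takes 0.05 s, during which the arm holds its last target. There are 200 camera calls.

## Working session

There is one attempt and no reset: what is moved stays moved. The work goes in short steps, Python scripts to look and compute and a shell command to move; the robot and the scene stay as the last step left them, time stands still between calls to the robot, and variables do not carry over. Pictures are saved under pics/ and viewed, at most 10 in all, crops included, and the job is handed in when it is done.

```bash
ls; mkdir -p pics
python3 - <<'E'
from cell import manip, viewer, probe_bus, sign_off
import cv2,numpy as np
s=probe_bus.read_state();print(s, manip.grip_depth)
for n in ("scene","side"):
    p,d=viewer.camera(n);cv2.imwrite(f"pics/{n}0.png",p[:,:,::-1]);np.savez(f"pics/{n}0.npz",p=p,d=d)
    print(n,viewer.camera_info(n))
print(viewer.camera_info("wrist"))
E
```

```text
cell.py
nudge.py
pics
{'clock': 0.0, 'joints': array([ 1.07640617e+00,  3.00451266e-01,  1.52160536e+00,  1.61132781e-05,
        1.32069038e+00, -6.65811359e-02]), 'qd': array([-0.00016147, -0.00016019, -0.000819  , -0.00062761, -0.00068737,
       -0.00042295]), 'effort': array([-6.97155301e-04, -5.31798899e+01, -3.52729225e+01,  7.08265649e-02,
        2.44396616e-02, -9.28133227e-05]), 'eef_pos': array([228.04394412, 500.19879087, 204.88693741]), 'eef_rot': array([-3.14044189e+00, -9.23744389e-05,  2.71377958e+00]), 'wrist_force': array([ 0.37115642, -0.4141755 , -0.22690421]), 'moment': array([ 0.05801392, -0.02666982, -0.00293456]), 'finger_force': 0.0, 'finger_gap': 93.97079032866536} -18.8
scene {'K': array([[478.711164  ,   0.        , 317.70349999],
       [  0.        , 478.711164  , 190.95682179],
       [  0.        ,   0.        ,   1.        ]]), 'dist': array([-0.10571331,  0.        ,  0.        ,  0.        ,  0.        ]), 'rvec': array([ 0.78164713, -2.68475583,  0.94220856]), 'tvec': array([ 481.02168015,  209.44326832, 1577.89628697])}
side {'K': array([[492.154
[... 228 characters left out ...]
ay([ 0.06371202, -2.6796289 ,  1.55286538]), 'tvec': array([ 541.7023602 ,   49.58789018, 1532.30341344])}
{'K': array([[344.96860194,   0.        , 319.03231255],
       [  0.        , 344.96860194, 200.46048023],
       [  0.        ,   0.        ,   1.        ]]), 'dist': array([-0.06887904,  0.        ,  0.        ,  0.        ,  0.        ]), 'mount': array([[-1.43969698e-04, -9.59844767e-01, -2.80531643e-01,
         8.26011639e+01],
       [ 9.99999871e-01, -1.49925246e-06, -5.08073272e-04,
        -1.93583372e-01],
       [ 4.87250883e-04, -2.80531680e-01,  9.59844643e-01,
        -1.77896984e+02],
       [ 0.00000000e+00,  0.00000000e+00,  0.00000000e+00,
         1.00000000e+00]])}
```

View pics/scene0.png

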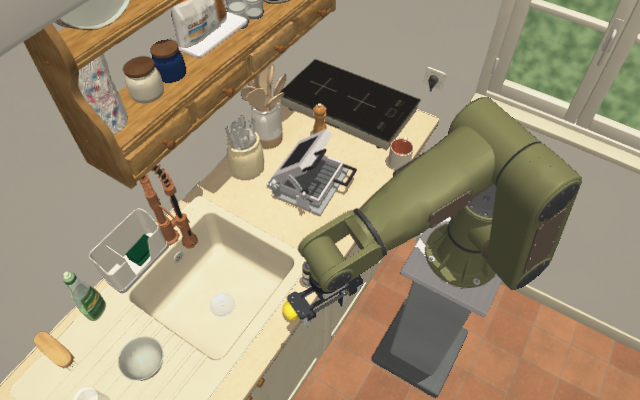

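View pics/side0.png

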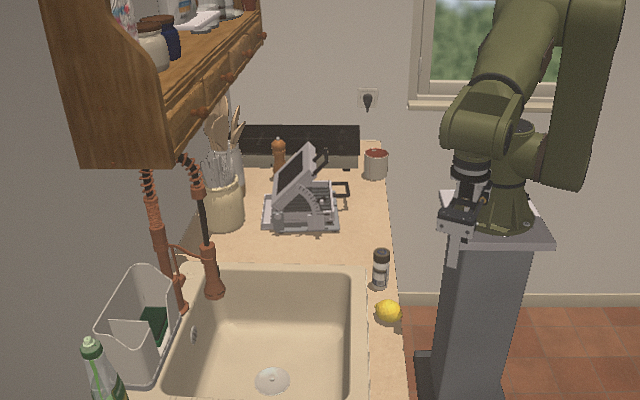

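The scene view shows the grill at about (312,170), with its lid raised, the mill at (318,118) and the mug at (401,150). In the side view the grill is at (303,195), with the quadrant facing the camera, the jar at (380,268) and the lemon at (388,312). Next I'll zoom in on the grill.

```bash
cat > h.py <<'E'
import cv2,numpy as np
from cell import manip, viewer, probe_bus, sign_off
from scipy.spatial.transform import Rotation as Ro
def pose(n):
    c=viewer.camera_info(n)
    if n=="wrist":
        s=probe_bus.read_state();T=np.eye(4);T[:3,:3]=Ro.from_euler('xyz',s['eef_rot']).as_matrix();T[:3,3]=s['eef_pos']
        T=T@c['mount'];return c,T[:3,:3],T[:3,3]
    R=cv2.Rodrigues(c['rvec'])[0];return c,R.T,-R.T@c['tvec']
def ray(n,px,P=None):
    c,R,o=P or pose(n)
    u=cv2.undistortPoints(np.array(px,float).reshape(-1,1,2),c['K'],c['dist'])[:,0]
    return o,np.c_[u,np.ones(len(u))]@R.T
def cloud(n,d,P=None):
    h,w=d.shape;v,u=np.mgrid[:h,:w]
    o,r=ray(n,np.c_[u.ravel(),v.ravel()],P)
    X=o+r*d.reshape(-1,1);X[d.ravel()==0]=np.nan
    return X.reshape(h,w,3)
def proj(n,X,P=None):
    c,R,o=P or pose(n)
    return cv2.projectPoints((np.atleast_2d(X)-o)@R,np.zeros(3),np.zeros(3),c['K'],c['dist'])[0][:,0]
E
python3 - <<'E'
from h import *
a=np.load('pics/scene0.npz');b=np.load('pics/side0.npz')
A=cv2.resize(a['p'][110:220,255:365],(400,400),interpolation=2)
B=cv2.resize(b['p'][135:245,255:365],(400,400),interpolation=2)
cv2.imwrite('pics/z0.png',np.hstack([A,B])[:,:,::-1])
X=cloud('side',b['d'])
for u,v in [(303,195),(345,190),(262,225),(338,230),(320,160),(310,150),(376,165),(279,155),(380,270),(388,312)]: print(u,v,X[v,u].round())
X=cloud('scene',a['d'])
for u,v in [(318,208),(270,185),(345,180),(310,150),(401,150),(320,115)]: print(u,v,X[v,u].round())
E
```

```text
303 195 [585. 137. 136.]
345 190 [470. -46.  53.]
262 225 [714. 117.  21.]
338 230 [488. 121.  10.]
320 160 [ 564. -274.   50.]
310 150 [578. -39. 195.]
376 165 [ 365. -210.   63.]
279 155 [ 701. -205.  101.]
380 270 [378. 375.  63.]
388 312 [363. 497.  39.]
318 208 [501. 107.  18.]
270 185 [703. 115.  22.]
345 180 [493. -67.   1.]
310 150 [578.  35. 205.]
401 150 [ 376. -292.   28.]
320 115 [ 687. -200.  128.]
```

View pics/z0.png

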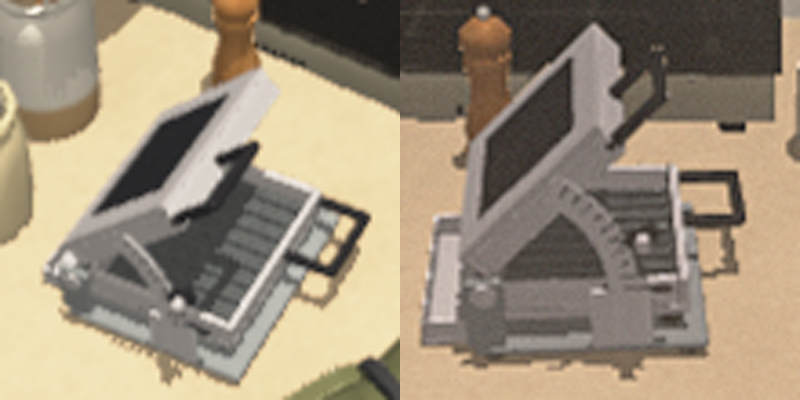

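Units first: shifts go in shares of 500 mm and turns go in shares of pi rad. So -165 mm / 500 = -0.33, -125 mm / 500 = -0.25, 0.7 rad / 3.1416 = 0.2228.

```bash
echo '[{"x": -0.04,"y": -0.03,"z": -0.08,"drz": 0.0318},{"x": -0.11,"y": -0.08,"z": -0.14,"drz": 0.0796},{"x": -0.18,"y": -0.14,"z": -0.19,"drz": 0.1273},{"x": -0.26,"y": -0.196,"z": -0.23,"drz": 0.1751},{"x": -0.33,"y": -0.25,"z": -0.25,"drz": 0.2228}]' | python3 nudge.py 0 20
python3 - <<'E'
from h import *
s=probe_bus.read_state();R=Ro.from_euler('xyz',s['eef_rot']).as_matrix()
print(s['eef_pos'],s['eef_rot'],R.T@(np.array([500,0,330])-s['eef_pos']))
E
```

```text
clock: 0.6
eef_pos: [325.6, 319.2, 331.0]
eef_rot: [3.14, -0.0, 2.008]
wrist_force: [0.1, 0.3, -0.1]
finger_gap: 57.8
finger_force: 0.0
[325.62754075 319.21050848 331.04275508] [ 3.14027140e+00 -3.56359636e-04  2.00834127e+00] [-363.02408602   22.68950489    0.94336732]
```

In the tool's units: -230 mm / 500 = -0.46, -188 mm / 500 = -0.376, 0.44 rad / 3.1416 = 0.1401.

```bash
echo '[{"x": -0.09,"y": 0.006,"drz": 0.0318},{"x": -0.184,"y": 0.012,"drz": 0.0637},{"x": -0.28,"y": 0.018,"drz": 0.0955},{"x": -0.376,"y": 0.024,"drz": 0.1273},{"x": -0.46,"y": 0.03,"drz": 0.1401}]' | python3 nudge.py
python3 - <<'E'
from h import *
s=probe_bus.read_state();R=Ro.from_euler('xyz',s['eef_rot']).as_matrix()
print(s['eef_pos'],s['eef_rot'],R.T@(np.array([490,0,330])-s['eef_pos']))
E
```

```text
clock: 1.1
eef_pos: [437.9, 117.1, 329.7]
eef_rot: [-3.141, 0.0, 1.569]
wrist_force: [1.0, 0.3, -0.4]
finger_gap: 17.4
finger_force: 0.0
[437.85460975 117.0749243  329.66465587] [-3.14145170e+00  1.30712545e-04  1.56939433e+00] [-117.00174467   52.30943145   -0.32742349]
```

In the tool's units: -117 mm / 500 = -0.234, -80 mm / 500 = -0.16.

```bash
echo '[{"x": -0.08,"y": 0.03},{"x": -0.16,"y": 0.06},{"x": -0.234,"y": 0.09},{"x": -0.234,"y": 0.09},{"x": -0.234,"y": 0.09}]' | python3 nudge.py
python3 - <<'E'
from h import *
P=pose('wrist');p,d=viewer.camera('wrist');np.savez('pics/w1.npz',p=p,d=d,R=P[1],o=P[2])
cv2.imwrite('pics/w1.png',p[:,:,::-1]);print(P[2])
X=cloud('wrist',d,P)
np.save('pics/w1X.npy',X)
E
```

```text
clock: 1.6
eef_pos: [482.6, 2.0, 329.3]
eef_rot: [-3.141, -0.0, 1.572]
wrist_force: [0.3, -0.1, -0.8]
finger_gap: 0.7
finger_force: 0.0
[481.94933413  83.99161602 507.24561966]
```

View pics/w1.png

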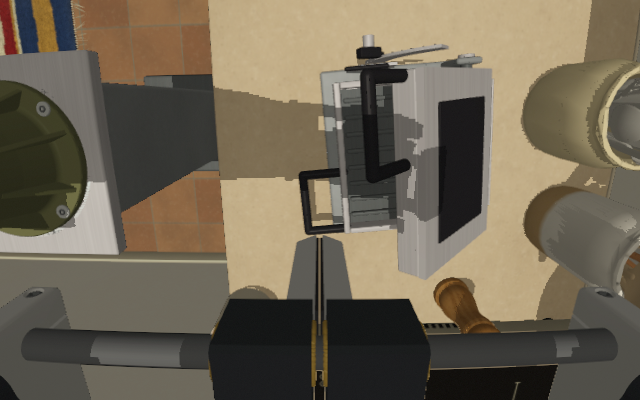

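The wrist view shows the lid bar at columns 363-378, rows 70-180, and the grill bar at columns 300-310, rows 172-233. The index clip with its thumb screw is at about (369,50). Now I'll measure these points.

Run:
```python
from h import *
X=np.load('pics/w1X.npy');a=np.load('pics/w1.npz');p=a['p'].astype(int);dark=p.max(2)<70
def seg(name,c0,c1,r0,r1,zl,zh):
    m=np.zeros(dark.shape,bool);m[r0:r1,c0:c1]=dark[r0:r1,c0:c1]
    m&=(X[...,2]>zl)&(X[...,2]<zh);Q=X[m]
    print(name,len(Q),'med',np.median(Q,0).round(1),'min',np.percentile(Q,2,0).round(),'max',np.percentile(Q,98,0).round(), 'dx/dy',np.polyfit(Q[:,1],Q[:,0],1).round(3),'dz/dy',np.polyfit(Q[:,1],Q[:,2],1)[0].round(3))
seg('gbar',298,312,178,228,35,80)
seg('lbar',358,382,75,175,150,300)
# base edges: lit stand front edge and lid geometry
for u,v in [(329,80),(335,225),(405,75),(405,260),(488,75),(488,230),(460,140),(417,170),(369,40),(369,52),(345,70),(420,48),(466,60)]: print(u,v,X[v,u].round(),p[v,u])
# lid plane
m=np.zeros(dark.shape,bool);m[90:220,445:480]=1;Q=X[m];Q=Q[np.isfinite(Q).all(1)]
c=Q.mean(0);n=np.linalg.svd(Q-c,full_matrices=0)[2][2];n*=np.sign(n[2]);print('lid plane',c,n,'theta',np.arctan2(n[0],n[2]))
```

```text
gbar 397 med [462.9 -49.2  56.9] min [456. -85.  54.] max [470. -17.  59.] dx/dy [-8.3000e-02  4.5904e+02] dz/dy -0.002
lbar 1566 med [522.   66.9 228.4] min [515.  26. 220.] max [531. 102. 230.] dx/dy [-7.30000e-02  5.27053e+02] dz/dy -0.009
329 80 [495. 111.  15.] [165 166 158]
335 225 [504. -85.  53.] [21 19 19]
405 75 [556. 106. 195.] [27 24 25]
405 260 [570. -74. 186.] [156 151 143]
488 75 [675. 114.  99.] [146 140 133]
488 230 [ 753. -114.   -2.] [196 177 140]
460 140 [626.  46. 156.] [28 25 27]
417 170 [571.  23. 198.] [105 101  95]
369 40 [533. 145. 124.] [197 191 182]
369 52 [533. 133. 125.] [31 30 31]
345 70 [513. 120.  65.] [40 40 38]
420 48 [578. 133. 157.] [167 162 154]
466 60 [657. 132.  75.] [139 139 132]
lid plane [632.56660004  29.03813539 150.62905149] [0.70191299 0.07116682 0.70869841] theta 0.7805879288053449
```

In the tool's units: 90 mm / 500 = 0.18, 75 mm / 500 = 0.15, -0.085 rad / 3.1416 = -0.0271.

```bash
echo '[{"x": 0.064,"y": 0.04,"z": 0.02,"drz": -0.0271},{"x": 0.126,"y": 0.08,"z": 0.08,"drz": -0.0271},{"x": 0.126,"y": 0.08,"z": 0.15,"drz": -0.0271},{"x": 0.126,"y": 0.08,"z": 0.18,"drz": -0.0271},{"x": 0.126,"y": 0.08,"z": 0.18,"drz": -0.0271}]' | python3 nudge.py
python3 - <<'E'
from h import *
s=probe_bus.read_state();R=Ro.from_euler('xyz',s['eef_rot']).as_matrix()
print(s['eef_pos'],s['eef_rot'],s['wrist_force'],R.T@(np.array([522,65.4,230])-s['eef_pos']))
P=pose('wrist');p,d=viewer.camera('wrist');cv2.imwrite('pics/w2.png',p[:,:,::-1]);X=cloud('wrist',d,P);np.save('pics/w2X.npy',X);np.savez('pics/w2.npz',p=p,R=P[1],o=P[2])
E
```

```text
clock: 2.15
eef_pos: [521.3, 66.9, 237.8]
eef_rot: [-3.138, -0.0, 1.661]
wrist_force: [0.2, -0.1, 0.2]
finger_gap: 0.5
finger_force: 0.0
[521.26744218  66.9169835  237.82707577] [-3.13781222e+00 -2.06779454e-04  1.66093301e+00] [ 0.16603846 -0.09126492  0.22649842] [-1.57838461  0.62261735  7.82445172]
```

View pics/w2.png

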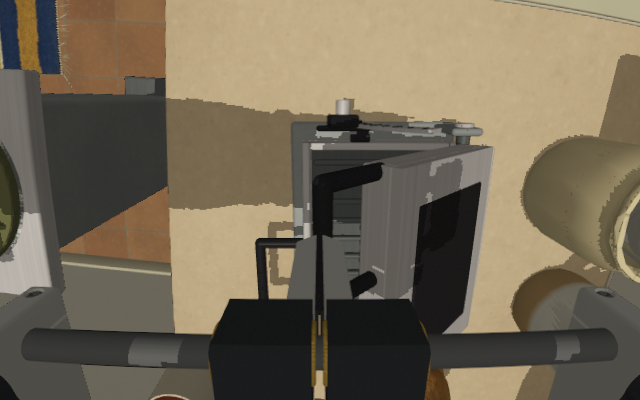

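The closed fingers are right above the middle of the lid bar, at (320,235), so I can push down along its arc.

In the tool's units: 31 mm / 500 = 0.062, -21.5 mm / 500 = -0.043.

```bash
echo '[{"x": -0.002,"z": 0.016},{"x": -0.002,"y": -0.008,"z": 0.024},{"x": -0.002,"y": -0.026,"z": 0.043},{"x": -0.002,"y": -0.043,"z": 0.062},{"x": -0.002,"y": -0.043,"z": 0.062}]' | python3 nudge.py
python3 -c "
from h import *
print(probe_bus.read_state()['eef_pos'])
P=pose('wrist');p,d=viewer.camera('wrist');X=cloud('wrist',d,P)
dk=(p.max(2)<70)&(X[...,2]>100)&(X[...,2]<250);dk[:,:290]=0;dk[:,360:]=0;dk[230:]=0;dk[:140]=0
Q=X[dk];print(np.median(Q,0),np.percentile(Q[:,2],95))"
```

```text
clock: 2.7
eef_pos: [500.0, 62.6, 208.4]
eef_rot: [-3.141, -0.0, 1.659]
wrist_force: [-0.0, 0.6, -0.2]
finger_gap: 0.3
finger_force: 0.0
[499.95626501  62.56961426 208.44300912]
[500.91038848  97.82987285 203.91940853] 206.61269917963085
```

In the tool's units: 55.5 mm / 500 = 0.111, -21.5 mm / 500 = -0.043.

```bash
echo '[{"y": -0.016,"z": 0.021},{"y": -0.03,"z": 0.042},{"y": -0.043,"z": 0.065},{"y": -0.055,"z": 0.088},{"y": -0.065,"z": 0.111}]' | python3 nudge.py
echo '[{"y": -0.009,"z": 0.024},{"y": -0.017,"z": 0.049},{"y": -0.023,"z": 0.074},{"y": -0.026,"z": 0.094},{"y": -0.026,"z": 0.094}]' | python3 nudge.py
python3 -c "
from h import *
print(probe_bus.read_state()['eef_pos'])
P=pose('wrist');p,d=viewer.camera('wrist');X=cloud('wrist',d,P)
dk=(p.max(2)<70)&(X[...,2]>85)&(X[...,2]<250);dk[:,:290]=0;dk[:,360:]=0;dk[230:]=0;dk[:140]=0
Q=X[dk];print(np.median(Q,0),np.percentile(Q[:,2],95))"
```

```text
clock: 3.25
eef_pos: [468.7, 59.7, 153.0]
eef_rot: [3.141, 0.0, 1.659]
wrist_force: [-1.8, 0.4, 2.3]
finger_gap: 0.2
finger_force: 0.9
clock: 3.75
eef_pos: [455.2, 58.6, 105.0]
eef_rot: [-3.14, -0.0, 1.659]
wrist_force: [0.1, 0.6, -0.0]
finger_gap: 0.3
finger_force: 0.0
[455.20758102  58.59023526 104.95806868]
[454.88518995  94.04926966 100.81995907] 102.67254515351152
```

In the tool's units: 20 mm / 500 = 0.04, 17 mm / 500 = 0.034.

```bash
echo '[{"y": -0.001,"z": 0.01},{"y": -0.002,"z": 0.02},{"y": -0.003,"z": 0.028},{"y": -0.004,"z": 0.034},{"y": -0.004,"z": 0.04}]' | python3 nudge.py; echo '[{"z": 0.002},{"z": 0.004},{"z": 0.006},{"z": 0.006}]' | python3 nudge.py
```

```text
clock: 4.3
eef_pos: [453.7, 58.4, 86.0]
eef_rot: [-3.141, 0.0, 1.659]
wrist_force: [-0.2, -0.2, 0.6]
finger_gap: 0.6
finger_force: 0.4
clock: 4.7
eef_pos: [453.9, 58.4, 83.3]
eef_rot: [3.142, 0.0, 1.659]
wrist_force: [0.4, -0.1, 0.1]
finger_gap: 0.4
finger_force: 0.0
```

In the tool's units: 3 mm / 500 = 0.006, 2 mm / 500 = 0.004.

```bash
echo '[{"z": 0.002},{"z": 0.004},{"z": 0.006},{"z": 0.006}]' | python3 nudge.py; echo '[{"z": 0.002},{"z": 0.004},{"z": 0.004}]' | python3 nudge.py
```

```text
clock: 5.1
eef_pos: [454.1, 58.5, 82.3]
eef_rot: [3.141, 0.0, 1.659]
wrist_force: [-13.8, -0.9, 31.9]
finger_gap: 0.4
finger_force: 16.2
clock: 5.4
eef_pos: [454.3, 58.6, 81.7]
eef_rot: [3.14, 0.0, 1.659]
wrist_force: [-23.2, -1.4, 55.1]
finger_gap: 1.0
finger_force: 27.3
```

In the tool's units: -109 mm / 500 = -0.218, -90 mm / 500 = -0.18, -0.3 rad / 3.1416 = -0.0955.

```bash
echo '[{"z": -0.05},{"x": -0.02,"y": -0.008,"z": -0.11},{"x": -0.1,"y": -0.02,"z": -0.15,"drx": -0.0318},{"x": -0.18,"y": -0.036,"z": -0.15,"drx": -0.0637},{"x": -0.218,"y": -0.036,"z": -0.15,"drx": -0.0955}]' | python3 nudge.py 40
python3 - <<'E'
from h import *
P=pose('wrist');p,d=viewer.camera('wrist');cv2.imwrite('pics/w3.png',p[:,:,::-1]);X=cloud('wrist',d,P);np.savez('pics/w3.npz',p=p,d=d,R=P[1],o=P[2],X=X)
s=probe_bus.read_state();R=Ro.from_euler('xyz',s['eef_rot']).as_matrix();print(s['eef_pos'],R[:,2],s['clock'])
print('to grasp',R.T@(np.array([463,-50,53])-s['eef_pos'])-[0,0,-18.8])
E
```

```text
clock: 5.9
eef_pos: [445.4, -53.9, 154.2]
eef_rot: [2.836, 0.002, 1.658]
wrist_force: [1.0, 0.4, -1.1]
finger_gap: 36.7
finger_force: 0.0
[444.56710121 -54.73159764 153.21857342] [ 0.30398753  0.02440269 -0.95236342] 5.95
to grasp [  3.32064867 -12.68362799 119.96333875]
```

View pics/w3.png

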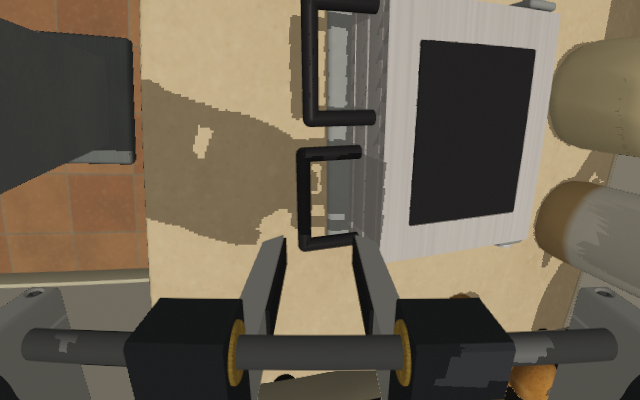

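The lid looks shut, its top spanning columns 385-560. The grill bar is fully visible at columns 297-312, rows 147-250, and the fingers are open below it. I'll check the lid's level and refine the bar position.

Run:
```python
from h import *
a=np.load('pics/w3.npz');X=a['X'];p=a['p'].astype(int);dark=p.max(2)<70
Q=X[50:220,430:520].reshape(-1,3);Q=Q[np.isfinite(Q).all(1)]
c=Q.mean(0);n=np.linalg.svd(Q-c,full_matrices=0)[2][2];n*=np.sign(n[2]);print('lid',c,n)
for nm,r0,r1,zl,zh in (('g',147,252,40,75),('l',0,130,65,100)):
    m=dark.copy();m[:r0]=0;m[r1:]=0;m[:,:290]=0;m[:,318:]=0;m&=(X[...,2]>zl)&(X[...,2]<zh)
    Q=X[m];print(nm,np.percentile(Q,[1,50,99],axis=0).round(1),np.polyfit(Q[:,1],Q[:,0],1))
s=probe_bus.read_state();R=Ro.from_euler('xyz',s['eef_rot']).as_matrix();print(s['eef_pos'])
```

```text
lid [588.41787098  13.4913287   98.6072734 ] [ 2.84210673e-03 -8.02605404e-04  9.99995639e-01]
g [[454.1 -95.6  51.2]
 [462.1 -47.7  56.8]
 [476.   -7.6  59. ]] [-8.48687839e-02  4.58281872e+02]
l [[443.9  12.1  75.1]
 [451.1  55.8  80.8]
 [459.3  93.5  83. ]] [-9.35900712e-02  4.56315979e+02]
[444.56710121 -54.73159764 153.21857342]
```

In the tool's units: 120 mm / 500 = 0.24, 108 mm / 500 = 0.216.

```bash
echo '[{"x": 0.004,"y": -0.026,"z": 0.03},{"x": 0.006,"y": -0.026,"z": 0.09},{"x": 0.006,"y": -0.026,"z": 0.16},{"x": 0.006,"y": -0.026,"z": 0.216},{"x": 0.006,"y": -0.026,"z": 0.24}]' | python3 nudge.py 40; echo '[{},{}]' | python3 nudge.py
python3 - <<'E'
from h import *
s=probe_bus.read_state();R=Ro.from_euler('xyz',s['eef_rot']).as_matrix();print(s['eef_pos']-18.8*R[:,2],R[:,2],s['wrist_force'])
E
```

```text
clock: 6.45
eef_pos: [467.7, -46.4, 32.5]
eef_rot: [2.844, -0.001, 1.659]
wrist_force: [-0.1, 0.1, 0.6]
finger_gap: 39.8
finger_force: 0.0
clock: 6.65
eef_pos: [468.2, -46.7, 35.1]
eef_rot: [2.842, -0.0, 1.659]
wrist_force: [0.9, 0.3, 0.5]
finger_gap: 40.0
finger_force: 0.0
[462.65558311 -47.14932815  53.05402678] [ 0.29425698  0.02605038 -0.95537124] [0.94911157 0.31712455 0.508226  ]
```

Now grip.

```bash
echo '[{},{},{},{},{}]' | python3 nudge.py 0 40; echo '[{},{},{}]' | python3 nudge.py
python3 - <<'E'
from h import *
P=pose('wrist');p,d=viewer.camera('wrist');X=cloud('wrist',d,P);np.savez('pics/w4.npz',p=p,d=d,R=P[1],o=P[2],X=X)
p2,d2=viewer.camera('side');np.savez('pics/s4.npz',p=p2,d=d2)
A=cv2.resize(p2[150:240,255:345],(400,400),interpolation=2)
cv2.imwrite('pics/z4.png',np.hstack([cv2.resize(p[0:200,200:400],(400,400),interpolation=2),A])[:,:,::-1])
# index clip from views 1..2
for f,(c0,c1,r0,r1) in (('w1',(340,400,25,75)),('w2',(310,375,90,150))):
    a=np.load(f'pics/{f}.npz');X=np.load(f'pics/{f}X.npy');p=a['p'].astype(int)
    m=(p.max(2)<75)&(X[...,2]>75)&(X[...,2]<200);m[:r0]=0;m[r1:]=0;m[:,:c0]=0;m[:,c1:]=0
    q=X[m]-[672.3,23,65];u=np.array([.9962,.087,0]);v=np.array([-.087,.9962,0])
    U=-q@u;V=q@v;ok=(V>108);U,V,Z=U[ok],V[ok],q[ok,2]
    print(f,ok.sum(),'ang',np.percentile(np.arctan2(Z,U),[2,25,50,75,98]).round(3),'r',np.percentile(np.hypot(U,Z),[2,50,98]).round(),'V',np.percentile(V,[2,50,98]).round())
E
```

```text
clock: 7.15
eef_pos: [468.5, -46.8, 35.2]
eef_rot: [2.841, 0.0, 1.659]
wrist_force: [-1.0, 0.2, 5.2]
finger_gap: 10.9
finger_force: 40.0
clock: 7.45
eef_pos: [468.5, -46.7, 35.2]
eef_rot: [2.841, 0.0, 1.659]
wrist_force: [-1.2, 1.5, 6.6]
finger_gap: 10.9
finger_force: 40.0
w1 280 ang [0.38  0.424 0.434 0.438 0.447] r [128. 142. 152.] V [116. 121. 127.]
w2 456 ang [0.371 0.428 0.434 0.438 0.537] r [118. 140. 152.] V [117. 122. 127.]
```

View pics/z4.png

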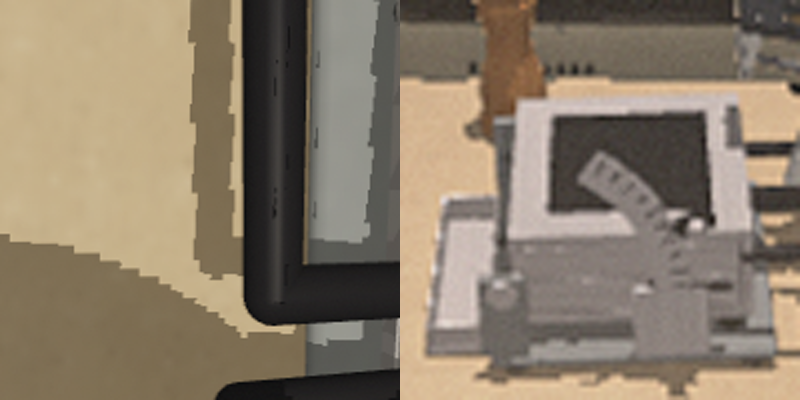

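Run:
```python
from h import *
w2=np.load('pics/w2.npz')['p'];w1=np.load('pics/w1.npz')['p'];s=np.load('pics/side0.npz');s4=np.load('pics/s4.npz')
z=lambda p,x,y,w,h:cv2.resize(p[y:y+h,x:x+w],(400,300),interpolation=cv2.INTER_NEAREST)
cv2.imwrite('pics/z5.png',np.vstack([np.hstack([z(w2,300,90,80,60),z(w1,330,25,80,60)]),np.hstack([z(s['p'],295,180,52,39),z(s4['p'],295,180,52,39)])])[:,:,::-1])
H=np.array([672.3,23,65]);u=np.array([.9962,.087,0]);v=np.array([-.087,.9962,0]);k=np.array([0,0,1.])
g=lambda ph,r,y:H-r*np.cos(ph)*u+y*v+r*np.sin(ph)*k
for a in (0,.35,.4,.435): print(a,'side',proj('side',[g(a,145,112),g(a,145,122)]).round(1).tolist(),'w4',proj('wrist',g(a,145,112)).round())
```

```text
0 side [[327.5, 214.2], [327.6, 216.0]] w4 [[483. -88.]]
0.35 side [[324.2, 199.4], [324.3, 201.2]] w4 [[ 604. -140.]]
0.4 side [[323.2, 197.4], [323.3, 199.2]] w4 [[ 626. -145.]]
0.435 side [[322.5, 196.0], [322.6, 197.7]] w4 [[ 641. -147.]]
```

View pics/z5.png

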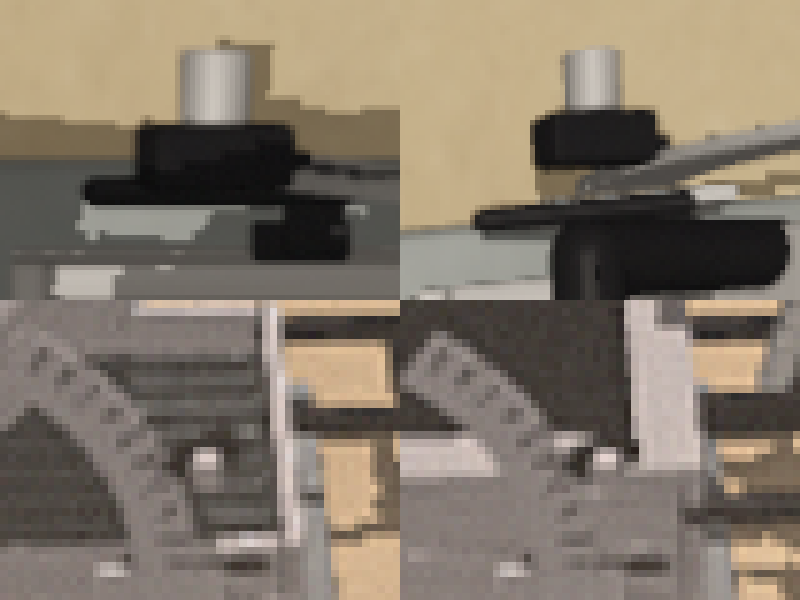

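The clip is a black block with the steel screw on its outer side and a small pointed nub towards the hinge, at about (361,121) in w2 and (383,53) in w1. The pointer is the thin black strip whose tip is at about (317,128) in w2, and it lies at polar angle about 0 at rest. Next I'll measure the nub and screw angles.

Run:
```python
from h import *
H=np.array([672.3,23,65]);u=np.array([.9962,.087,0]);v=np.array([-.087,.9962,0])
def pol(X):
    q=X-H;U=-q@u;return np.stack([np.hypot(U,q[...,2]),np.arctan2(q[...,2],U),q@v],-1)
for f,nub,scr,ptr in (('w1',(380,384,51,56),(363,374,35,46),(344,352,67,70)),('w2',(358,363,119,123),(336,349,100,113),(316,330,126,130))):
    X=np.load(f'pics/{f}X.npy');pl=pol(X)
    for nm,(a,b,c,d) in (('nub',nub),('ptr',ptr)):
        print(f,nm);print(pl[c:d,a:b].reshape(-1,3).round(3)[np.linspace(0,(d-c)*(b-a)-1,12).astype(int)].tolist())
    a,b,c,d=scr;Q=X[c:d,a:b].reshape(-1,3);Q=Q[Q[:,2]>100];q=Q-H;U=-q@u
    print(f,'screw U range',np.percentile(U,[1,50,99]).round(1),'z top',np.percentile(q[:,2],[50,90,97]).round(1),'V',np.percentile(q@v,[2,98]).round())
```

```text
w1 nub
[[128.22, 0.435, 122.462], [127.358, 0.44, 122.363], [122.107, 0.408, 122.869], [126.945, 0.435, 121.451], [123.254, 0.406, 121.909], [128.857, 0.441, 120.353], [123.595, 0.41, 120.834], [128.823, 0.44, 119.367], [127.905, 0.444, 119.28], [121.592, 0.4, 119.941], [129.027, 0.456, 118.086], [124.072, 0.429, 118.469]]
w1 ptr
[[151.225, -0.002, 113.851], [148.911, 0.006, 113.548], [146.668, 0.018, 113.21], [144.098, 0.008, 113.144], [151.279, -0.005, 112.725], [149.004, 0.008, 112.382], [146.551, 0.005, 112.219], [144.2, 0.009, 111.97], [151.372, -0.003, 111.553], [149.083, 0.008, 111.228], [146.74, 0.013, 110.973], [143.278, 0.023, 110.574]]
w1 screw U range [123.3 129.  133.9] z top [58.2 59.6 60.3] V [129. 139.]
w2 nub
[[127.378, 0.44, 123.745], [121.587, -0.59, 117.508], [119.448, -0.598, 117.544], [126.63, 0.431, 122.844], [124.069, 0.409, 122.659], [121.836, 0.405, 122.6], [126.384, 0.428, 121.988], [122.824, 0.406, 121.775], [121.659, 0.403, 121.738], [127.281, 0.44, 121.26], [122.672, 0.404, 120.915], [116.245, 0.333, 120.318]]
w2 ptr
[[159.913, -0.319, 110.318], [146.225, 0.001, 113.925], [141.254, 0.009, 114.023], [150.22, 0.001, 112.926], [145.221, 0.001, 112.94], [140.236, 0.005, 113.005], [149.223, 0.017, 112.124], [nan, nan, nan], [139.279, 0.016, 112.141], [148.225, 0.016, 111.136], [143.248, 0.016, 111.14], [138.255, 0.013, 111.123]]
w2 screw U range [124.  129.2 134. ] z top [58.4 59.5 59.9] V [130. 139.]
```

Both views agree: the screw axis is at 0.402 and the nub top at 0.406 less half its thickness, so the index is about 0.40. Now I'll work out the lift rows.

```bash
cat > lift.py <<'E'
from h import *
import sys
H=np.array([672.3,23,65]);u=np.array([.9962,.087,0]);v=np.array([-.087,.9962,0])
def psi():
    s=probe_bus.read_state();R=Ro.from_euler('xyz',s['eef_rot']).as_matrix();q=s['eef_pos']-18.8*R[:,2]-H
    U=-q@u;return np.arctan2(q[2],U)+np.arctan2(12,215),np.hypot(U,q[2]),s,R
def rows(ps):
    _,_,s,R=psi()
    for a in ps:
        Q=Ro.from_rotvec(a*v).as_matrix()
        print(a,(R.T@(H+Q@(s['eef_pos']-H)-s['eef_pos'])).round(1))
if __name__=="__main__":
    a,r,s,R=psi();print('psi',a,'r',r,'clock',s['clock'],s['wrist_force'].round(1));rows([float(x) for x in sys.argv[1:]])
E
python3 lift.py .03 .07 .11 .15 .2
```

```text
psi 0.0004731863039158235 r 215.02232128400496 clock 7.55 [-0.5  0.8  7. ]
0.03 [-0.   1.1 -6.2]
0.07 [ -0.    2.9 -14.5]
0.11 [ -0.    4.9 -22.7]
0.15 [ -0.    7.3 -30.8]
0.2 [ -0.   10.8 -40.8]
```

In the tool's units: -41 mm / 500 = -0.082, -31 mm / 500 = -0.062, 0.2 rad / 3.1416 = 0.0637.

```bash
echo '[{"y": 0.002,"z": -0.012,"drx": 0.0095},{"y": 0.006,"z": -0.029,"drx": 0.0223},{"y": 0.01,"z": -0.045,"drx": 0.035},{"y": 0.0146,"z": -0.062,"drx": 0.0477},{"y": 0.0216,"z": -0.082,"drx": 0.0637}]' | python3 nudge.py; echo '[{},{}]' | python3 nudge.py; python3 lift.py .04 .09 .13 .16 .18 .2
```

```text
clock: 8.05
eef_pos: [466.7, -46.9, 77.4]
eef_rot: [3.042, 0.0, 1.659]
wrist_force: [9.6, 2.7, -4.7]
finger_gap: 10.8
finger_force: 40.0
clock: 8.25
eef_pos: [466.6, -46.9, 76.7]
eef_rot: [3.04, 0.0, 1.659]
wrist_force: [6.0, 0.6, -4.5]
finger_gap: 10.9
finger_force: 40.0
psi 0.1973811135648945 r 215.05368694075176 clock 8.25 [ 6.   0.6 -4.5]
0.04 [-0.   1.5 -8.3]
0.09 [ -0.    3.8 -18.6]
0.13 [ -0.    6.  -26.8]
0.16 [ -0.    7.9 -32.8]
0.18 [ -0.    9.3 -36.8]
0.2 [ -0.   10.7 -40.8]
```

In the tool's units: -34.8 mm / 500 = -0.0696, 8.6 mm / 500 = 0.0172, 0.17 rad / 3.1416 = 0.0541.

```bash
echo '[{"y": 0.003,"z": -0.0166,"drx": 0.0127},{"y": 0.0076,"z": -0.0372,"drx": 0.0286},{"y": 0.012,"z": -0.0536,"drx": 0.0414},{"y": 0.0172,"z": -0.0696,"drx": 0.0541},{"y": 0.0172,"z": -0.0696,"drx": 0.0541}]' | python3 nudge.py
python3 - <<'E'
from h import *
import lift
P=pose('wrist');p,d=viewer.camera('wrist');q,d2=viewer.camera('side');np.savez('pics/s6.npz',p=q,d=d2)
H=lift.H;u=lift.u;v=lift.v;k=np.array([0,0,1.])
g=lambda ph,r,y:H-r*np.cos(ph)*u+y*v+r*np.sin(ph)*k
print(lift.psi()[:2],'wrist px',proj('wrist',[g(.37,145,112),g(.4,140,125)],P).round())
print('side px',proj('side',[g(.37,145,112),g(.37,135,112),g(.4,140,135),g(.4,122,122)]).round(1).tolist())
z=lambda p,x,y,w,h:cv2.resize(p[y:y+h,x:x+w],(400,400),interpolation=cv2.INTER_NEAREST)
cv2.imwrite('pics/z6.png',np.hstack([z(q,300,180,40,40),cv2.resize(p,(400,400))])[:,:,::-1])
E
```

```text
clock: 8.75
eef_pos: [471.6, -46.4, 112.3]
eef_rot: [-3.072, -0.0, 1.659]
wrist_force: [2.3, -1.5, -4.6]
finger_gap: 10.6
finger_force: 40.0
(np.float64(0.3648792620968422), np.float64(215.0924510028949)) wrist px [[ 483.  -89.]
 [ 501. -123.]]
side px [[323.8, 198.6], [320.6, 199.8], [321.9, 202.1], [315.9, 202.1]]
```

View pics/z6.png

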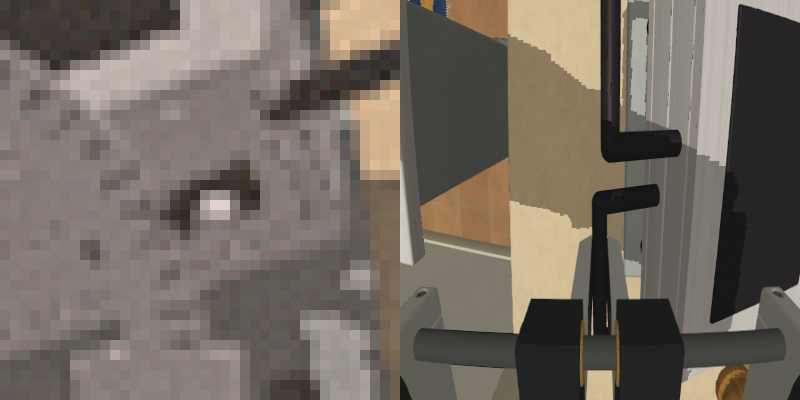

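In the tool's units: -7.2 mm / 500 = -0.0144, -3 mm / 500 = -0.006, 0.035 rad / 3.1416 = 0.0111.

```bash
echo '[{"y": 0.001,"z": -0.006,"drx": 0.0048},{"y": 0.002,"z": -0.0144,"drx": 0.0111},{"y": 0.002,"z": -0.0144,"drx": 0.0111},{"y": 0.002,"z": -0.0144,"drx": 0.0111},{"y": 0.002,"z": -0.0144,"drx": 0.0111}]' | python3 nudge.py; python3 lift.py
python3 - <<'E'
from h import *
a=probe_bus.read_state
q,d=viewer.camera('side');s6=np.load('pics/s6.npz')['p'];s4=np.load('pics/s4.npz')['p']
z=lambda p:cv2.resize(p[180:220,300:340],(390,400),interpolation=cv2.INTER_CUBIC)
cv2.imwrite('pics/z7.png',np.hstack([z(s4),z(q)])[:,:,::-1])
X=cloud('side',d);Q=X[165:190,285:312].reshape(-1,3);Q=Q[np.isfinite(Q).all(1)]
c=np.median(Q,0);Q=Q[np.abs(Q-c).max(1)<80];c=Q.mean(0);n=np.linalg.svd(Q-c,full_matrices=0)[2][2];n*=np.sign(n[2]);print('lid top tilt',c,n,np.arctan2(n[0],n[2]))
E
```

```text
clock: 9.35
eef_pos: [473.2, -46.2, 119.0]
eef_rot: [-3.039, -0.0, 1.659]
wrist_force: [7.9, 0.6, -7.0]
finger_gap: 10.7
finger_force: 40.0
psi 0.40048044492863266 r 215.10734304202197 clock 9.35 [ 7.9  0.6 -7. ]
lid top tilt [611.25042017  13.76774523 129.27781687] [0.38511068 0.0348774  0.92221111] 0.39558180255130376
```

View pics/z7.png

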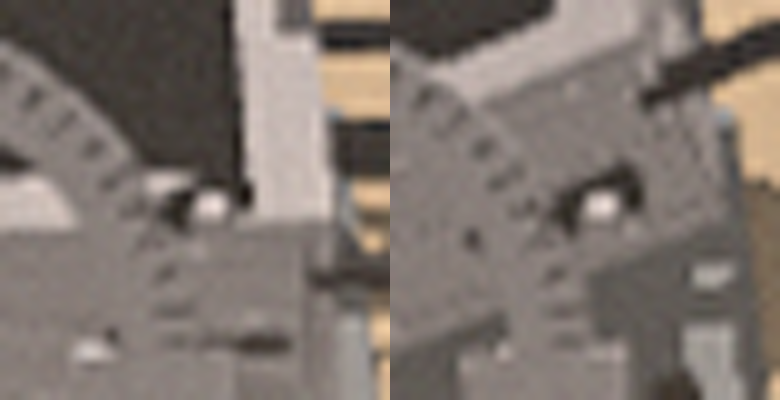

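The pointer now lies hidden behind the clip, at (600,205) in the right half. The lid top tilts 0.396, matching the shell's 0.400, so the lid is still shut, and the gripper is holding. I'm handing in.

```bash
python3 -c "
from cell import manip, viewer, probe_bus, sign_off
print(sign_off())"
```

```text
the job is handed in; nothing more can be done
None
```

I closed the lid and lifted the grill by its own bar to 0.400 rad, against an index mark measured at about 0.40. I handed it in at about 9.4 s with the gripper still holding and the lid still shut; the judged result was not shown.

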